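Seat a cover plate on the sloped rest and lock it with the quarter-turn stud

ROBOT

A 6-joint arm with a two-finger parallel gripper is mounted at the origin on the work surface. World frame = base frame: x ahead of the robot, y to its left, z up, the work surface at z = 0. Lengths are in m, angles in degrees, forces in N, time in s.
With the tool pointing down it reaches from about 0.35 to 0.975 m from the base axis. Payload 4.9 kg.
Tool frame: the origin (TCP) lies midway between the tips of the shut fingers; the grasp point (between the pads) lies 19 mm behind it; x points along the fingers, z is the direction in which the jaws open and shut, and the axes are right-handed (so a half turn about x gives the same grasp; the last joint's range is limited). The gripper opens to 85 mm and grips with 20 to 120 N. Pads are 22 mm wide; open, the fingers measure 114 mm over their backs; the gripper's body (76 mm by 85 mm) begins 54 mm behind the grasp point. The pads swing forward as they close: fully open they stand 13 mm farther back than shut.
Start: joints at [-83.365, 3.019, 92.412, -0, 84.569, -6.818], TCP at [0.145, -0.608, 0.231] pointing down, gripper open.
Joint ranges: [-172.51, 172.51], [-57.92, 126.97], [3.15, 148.05], [-58.71, 238.71], [5.1, 150.11], [-179.66, 179.66]. Speed limits (degrees/s): [147.25, 147.25, 180, 180, 180, 180].

INTERFACE

Orientations are given as a 3x3 rotation matrix whose columns are the frame's x, y, z axes.
In Python, from plant import ctrl gives the robot as it stands. The module is installed in compiled form; this text tells all that it offers.
- The arm moves only by the shell command python3 -m jog 'ROWS' [FORCE]. ROWS is a JSON object of lists of equal length, an entry for each row: "rotation": the turn, a rotation vector about the world's x, y, z in rad, a list of three; "dp": the shift along the world's x, y, z in m, a list of three; "jaw": the opening, from -1 (shut) to 1 (fully open). A call has 1 to 8 rows; each row is the pose to reach, as a shift and turn from the pose measured when the call began; what a row does not reach only later rows make up. A row lasts 1/12 s, in which the tool goes at most 41.7 mm and 7.16 degrees, less where a joint would pass 70% of its speed; a pose out of reach is approached as far as the arm can. A call with a gripper value outside its range is refused whole. The fingers move at their own pace and stop on an object; FORCE is the grip in N (left out, the last holds). Time passes only in rows, so rows that repeat a pose let the fingers close. It gives the time, the measured TCP pose, the force and the opening at its end, in the units of the state.
- ctrl.state(): the state, without advancing time (a new reading comes with each control period).
- ctrl.grab_frame(name): name is "scene" or "top"; returns the picture (420x560x3 uint8, red, green, blue); there is no depth.
- ctrl.camera_info(name): a dict with "mtx" (3x3 intrinsics, pixels), "origin" and "orientation" of the camera in the world. Camera axes: x right, y up, looking along -z (the intrinsics and any distortion apply to the point x, -y, -z); pixel columns grow to the right and rows downward; lengths in m; the calibration is good to about 2 mm. A picture is of the moment at which its call begins. camera_info takes no time and is no camera call.
- ctrl.job_done(): hands the job in, once; it reports no verdict.
The state is a dict: "t": time; "q": joint angles; "qvel": joint speeds; "effort": joint torques, N m; "tcp_pos": TCP position; "tcp_rot": TCP orientation; "wrist_force": force on the tool from outside, world axes, zero at the start; "wrist_torque": the same for the moment, N m; "width": finger opening in m.
Only numpy, scipy, OpenCV 4.12 (cv2) and the standard library are available. Lean on these libraries where they do the work, as an engineer would, in place of code of your own. Each camera call takes 0.05 s, during which the arm holds its last target. There are 200 camera calls.

TASK

Slide the flat cover plate with the big round hole off the two wooden battens and up onto the two narrow steel rails of the sloped blue rest, centred across the rails and squarely home against both yellow stops. Then push the red stud in and turn it a quarter turn so that its foot swings over the plate's edge and the stud springs back part-way and latches; let go of everything and leave the other things on the bench where they are.

Things in the scene. Friction and masses are not known exactly. Their poses are not given: they have to be found in the camera images.
- plate_center (a point): Loose grey metal cover plate, 200 (x) by 210 (y) by 6 mm, 0.4-0.7 kg: centre of its 60 mm round through hole, half-way through the plate; z normal to it, x towards the rest at the start. Webs 70 and 75 mm wide: hook it with fingertips through the hole (over 25 mm free below the plate there, all the way; tips 10 mm below it are enough). Drags with 2-8 N; friction holds it on the slope.
- battens: Two fixed parallel wooden battens carrying the plate at the start: 210 mm long (x, towards the rest), 30 wide, 50 high, centre lines at y = +-65 mm; origin midway between them on the bench. Between them only two 10 mm high cross strips on the bench. A little turned and offset from the rest's line; gap to its rails 45 to 75 mm.
- seat (a point): On the fixed sloped rest: where the plate's centre (half-way through its thickness) must lie when home against the stops. x points up the slope (14 deg) to the stops and stud, y level across the rails, z normal to the slope. Two steel rails 12 mm wide, 200 long, tops at z = -3 mm, x = -95 to +105, centre lines y = +-70 mm, low ends lower than the battens' tops so that the plate rides up onto them.
- stop_bar (a point): Middle of the top of the grey crossbar at the rest's high end, 128.5 mm up the slope from the seat; axes as the seat's. The crossbar is 32 mm along the slope, 200 mm across, its top 7.5 mm over the rails' tops; the stud stands here. Two yellow stops, 18 mm wide, in front of it at y = +-80 mm, faces at x = -28.5 mm (100 mm up from the seat), tops 8.5 mm over this point.
- stud_grip (a point): Red quarter-turn stud: point on its axis (parallel to the seat's z) in its fin, 34 mm over the crossbar when out. Fin 10 mm thick (this x), 36 wide (this y), from 20 mm below this point to 10 above. Foot under the fin: 12 mm wide, reaches 42 mm from the axis along +y, underside 9 mm over the crossbar when out. z points out. At the start y lies along the seat's +y; locked, down the slope (-x).
- stud_turn (a joint): Stud angle, rad: about 0 unlocked (foot across the slope), 1.57 locked (foot over the plate's edge); grows counter-clockwise seen from above. A keyway holds it within about 0.2 rad of 0 until the stud is pushed in 5.5 mm; then it turns easily, up to a stop at 1.72.
- stud_press (a joint): How far the stud is pushed in along its axis, m: 0 fully out, 0.0072 fully in. Its spring pushes out with 4 N when out, 9 N fully in. Let go within about 0.15 rad of 1.57, it springs back only to about 0.0035 and is latched there.
- hammer: loose hammer lying on the bench beside the work, bystander
- spanner: loose spanner, bystander
- tin: loose blue tin, 66 mm diameter, 90 mm high, beyond the stud's end of the rest, bystander
- wedge: loose wood block 100 x 50 x 35 mm, bystander
- collar: loose steel collar, 70 mm diameter, 40 mm high, bystander
- pliers: loose locking pliers, about 180 mm long, bystander
- offcut: loose aluminium disc, 60 mm diameter, 6 mm thick, bystander

How it is judged:
By the outcome, as a careful person would: the job done as asked, in the order asked, and still so for the second after the job is handed in, with the robot touching nothing.
It also fails if it takes over 72 s, if anything falls off the work surface, if the arm or the gripper's body presses on something with over 40 N, if the wrist force passes 120 N, or if a joint passes its speed limit or range.

## Working session

There is one attempt and no reset: what is moved stays moved. The work goes in short steps, Python scripts to look and compute and a shell command to move; the robot and the scene stay as the last step left them, time stands still between calls to the robot, and variables do not carry over. Pictures are saved under pics/ and viewed, about 8 in all and at most 12, crops included, and the job is handed in when it is done.

```bash
mkdir -p pics; python3 - <<'E'
from plant import ctrl
import cv2,numpy as np
for n in("scene","top"):
    f=ctrl.grab_frame(n); cv2.imwrite(f"pics/{n}0.png",f[:,:,::-1]); i=ctrl.camera_info(n); print(n,i)
s=ctrl.state(); print(s)
E
```

```text
scene {'mtx': array([[495.33870892,   0.        , 279.95615904],
       [  0.        , 495.33870892, 206.30663232],
       [  0.        ,   0.        ,   1.        ]]), 'origin': array([ 1.01951672, -0.71941814,  0.72640013]), 'orientation': array([[ 0.84075983, -0.3194836 ,  0.43709625],
       [ 0.54120333,  0.51815348, -0.66228085],
       [-0.01489508,  0.79337708,  0.60854822]])}
top {'mtx': array([[379.1231554 ,   0.        , 285.45593552],
       [  0.        , 379.1231554 , 213.38866015],
       [  0.        ,   0.        ,   1.        ]]), 'origin': array([ 0.33641725, -0.04996898,  1.10473156]), 'orientation': array([[ 5.20513866e-02,  9.75799234e-01, -2.12382927e-01],
       [-9.98644292e-01,  5.07580519e-02, -1.15411908e-02],
       [-4.81741455e-04,  2.12695733e-01,  9.77118362e-01]])}
{'t': 0.1, 'q': array([-8.33658877e+01,  3.05473610e+00,  9.24850934e+01,  1.01628893e-03,
        8.45687442e+01, -6.81713238e+00]), 'qvel': array([-0.04090541, -0.07421551, -0.15865197,  0.01717131, -0.05865728,
       -0.02333704]), 'effort': array([ 4.78968796e-04, -3.94907212e+01, -3.71362424e+01, -1.25316178e-04,
        3.95401090e-03, -1.34561343e-06]), 'tcp_pos': array([ 0.14533646, -0.60728164,  0.23016327]), 'tcp_rot': array([[-2.01382964e-04,  9.72568635e-01,  2.32616012e-01],
       [ 1.88431758e-03,  2.32615973e-01, -9.72566840e-01],
       [-9.99998204e-01,  2.42464047e-04, -1.87947307e-03]]), 'wrist_force': array([-1.08732207, -0.31545216, -0.68624078]), 'wrist_torque': array([-0.02973118, -0.06392941, -0.00927858]), 'width': 0.08527322471939407}
```

View pics/top0.png

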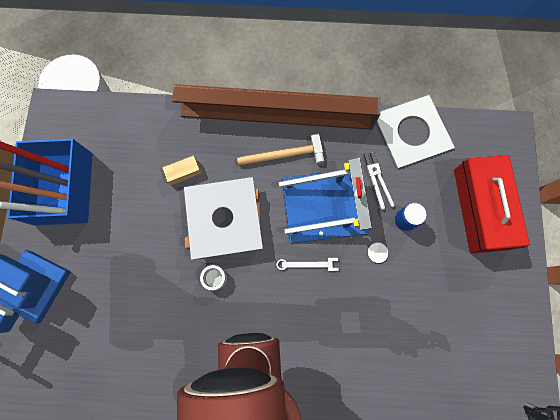

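View pics/scene0.png

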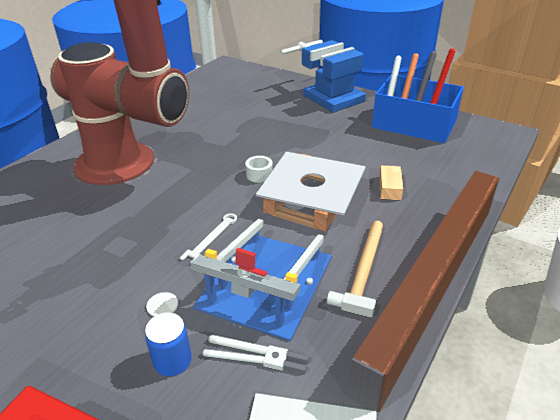

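The top view shows the plate with its hole near (222,217) and the rest to its right, with the rails from about (282,184)/(287,231) to (350,172)/(355,222). The stud is near (360,187). In the scene view the hole is near (313,180) and the red stud near (246,260). I'll zoom in to measure.

```bash
python3 - <<'E'
import cv2
a=cv2.imread("pics/top0.png")[140:270,175:385]; cv2.imwrite("pics/topc.png",cv2.resize(a,None,fx=3.8,fy=3.8,interpolation=cv2.INTER_CUBIC))
a=cv2.imread("pics/scene0.png")[145:335,175:375]; cv2.imwrite("pics/scc.png",cv2.resize(a,None,fx=3.15,fy=3.15,interpolation=cv2.INTER_CUBIC))
E
```

```text
(no output)
```

View pics/topc.png

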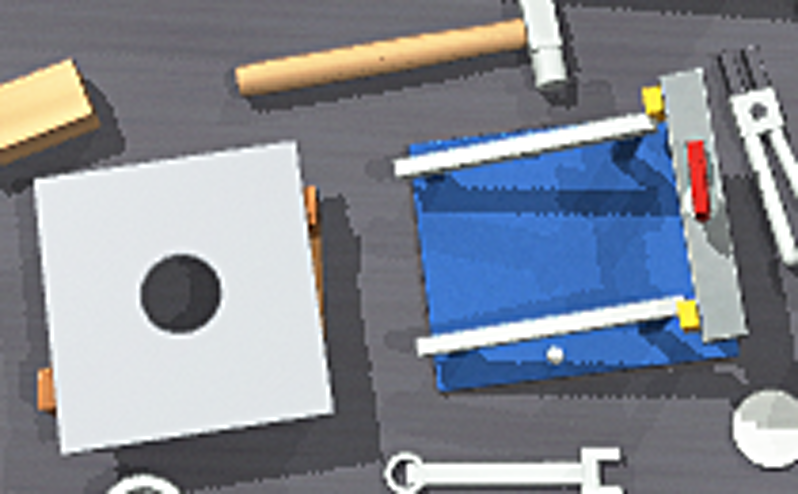

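View pics/scc.png

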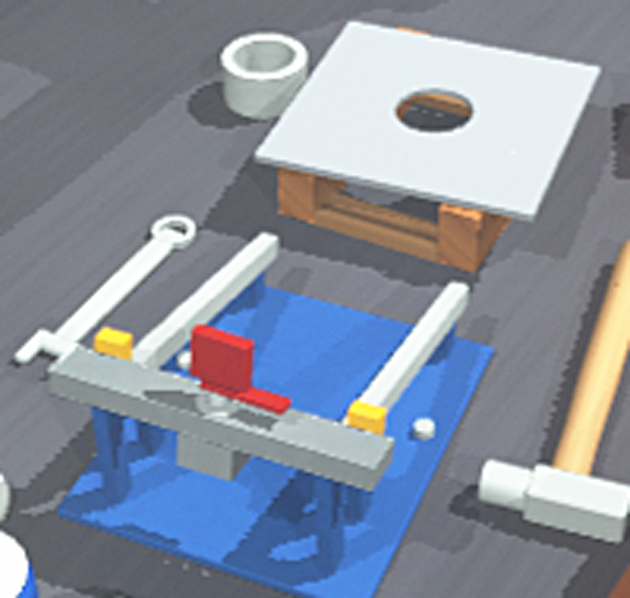

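The top crop shows the plate corners at (35,180), (297,141), (332,411) and (62,453), with the crossbar corners and rail ends also clear. The scene crop shows the same features, so I can fit both poses from the two views.

```bash
cat > h.py <<'E'
import numpy as np
from plant import ctrl
from scipy.spatial.transform import Rotation as R
from scipy.optimize import least_squares
CI={n:ctrl.camera_info(n) for n in("scene","top")}
def proj(n,P):
    c=CI[n]; p=(np.atleast_2d(P)-c["origin"])@c["orientation"]; p=p*[1,-1,-1]
    q=p@c["mtx"].T; return q[:,:2]/q[:,2:]
def crop(n,uv):
    s,o=(3.8,[175,140]) if n=="top" else (3.15,[175,145])
    return (np.array(uv,float)+.5)/s-.5+o
def rot(yaw,slope): return R.from_euler("ZY",[yaw,-slope],degrees=True).as_matrix()
def fit(pts,obs,x0,slope):
    def r(p): 
        P=p[:3]+np.array(pts)[:,:]@rot(p[3]*100,slope).T
        return np.concatenate([(proj(n,P[k])-obs[k][1]).ravel() for k,(n,_) in enumerate(obs)])
    s=least_squares(r,x0,loss="soft_l1"); return s.x,r(s.x)
E
cat > f1.py <<'E'
from h import *
np.set_printoptions(precision=4,suppress=True)
def run(D,x0,sl):
    pts=[];obs=[]
    for n,p,uv in D: pts.append(np.array(p)/1000.);obs.append((n,crop(n,[uv])[0]))
    x,r=fit(pts,obs,x0,sl); print(x[:3],"yaw",x[3]*100);print(r.reshape(-1,2).round(1).tolist()); return x
pl=[("top",(100,105,3),(297,141)),("top",(-100,105,3),(35,180)),("top",(100,-105,3),(332,411)),("top",(-100,-105,3),(62,453)),
("scene",(-100,-105,3),(350,22)),("scene",(100,-105,3),(257,157)),("scene",(100,105,3),(532,213)),("scene",(-100,105,3),(600,68))]
print("plate");p=run(pl,[.4,.1,.05,-.8],0)
re=[("top",(112.5,100,4.5),(661,77)),("top",(144.5,100,4.5),(702,68)),("top",(144.5,-100,4.5),(746,333)),("top",(112.5,-100,4.5),(706,341)),
("top",(-95,76,-3),(395,161)),("top",(-95,64,-3),(398,177)),("top",(-95,-64,-3),(417,340)),("top",(-95,-76,-3),(420,356)),
("scene",(112.5,-100,4.5),(78,346)),("scene",(144.5,-100,4.5),(50,373)),("scene",(144.5,100,4.5),(376,466)),("scene",(112.5,100,4.5),(393,437)),
("scene",(-95,-76,-3),(262,234)),("scene",(-95,-64,-3),(278,236)),("scene",(-95,64,-3),(452,284)),("scene",(-95,76,-3),(468,287))]
print("rest");s=run(re,[.4,-.2,.08,-.8],14)
M=rot(s[3]*100,14);print(M)
print("plate in seat",M.T@(p[:3]-s[:3]), "bar",s[:3]+M@[.1285,0,.0045])
# predicted stud fin top corners for checking, y offset 0
g=np.array([.1285,0,.0385])
for n,sc,o in(("top",3.8,[175,140]),("scene",3.15,[175,145])):
    for c in((-5,-18,10),(-5,18,10),(5,18,10),(5,-18,10),(5,-18,-20)):
        P=s[:3]+M@(g+np.array(c)/1000.); print(n,c,((proj(n,P)[0]-o+.5)*sc-.5).round())
E
python3 f1.py
```

```text
plate
[0.5458 0.1406 0.0512] yaw -78.24082800191326
[[-0.5, -0.2], [-0.4, -0.4], [0.4, 0.1], [-0.2, 0.0], [-0.0, -0.1], [-0.8, -0.4], [0.3, 1.0], [-0.1, 0.1]]
rest
[ 0.6012 -0.1154  0.068 ] yaw -80.02084593783412
[[-0.7, -0.5], [-0.1, -0.4], [0.6, 0.2], [-0.9, -0.0], [-0.1, -0.0], [-0.4, -0.3], [-0.1, -0.3], [-0.4, -0.3], [-0.2, 0.0], [-0.6, -0.7], [-0.5, 1.0], [0.7, 0.8], [-0.3, -0.2], [-0.4, 0.5], [-0.4, -0.6], [-0.1, -0.2]]
[[ 0.1681  0.9849 -0.0419]
 [-0.9556  0.1733  0.2383]
 [ 0.2419 -0.      0.9703]]
plate in seat [-0.258  -0.0102  0.047 ] bar [ 0.6226 -0.2371  0.1035]
top (-5, -18, 10) [696. 213.]
top (-5, 18, 10) [687. 163.]
top (5, 18, 10) [702. 161.]
top (5, -18, 10) [710. 210.]
top (5, -18, -20) [712. 220.]
scene (-5, -18, 10) [197. 324.]
scene (-5, 18, 10) [256. 340.]
scene (5, 18, 10) [248. 348.]
scene (5, -18, 10) [189. 332.]
scene (5, -18, -20) [186. 379.]
```

```bash
python3 -m jog '{"dp":[[0.2,0.24,0.05],[0.2,0.24,0.05],[0.2,0.24,0.05],[0.2,0.24,0.05],[0.2,0.24,0.05],[0.2,0.24,0.05],[0.2,0.24,0.05],[0.2,0.24,0.05]],"rotation":[[0,0,0.55],[0,0,0.55],[0,0,0.55],[0,0,0.55],[0,0,0.55],[0,0,0.55],[0,0,0.55],[0,0,0.55]],"jaw":[-0.72,-0.72,-0.72,-0.72,-0.72,-0.72,-0.72,-0.72]}' 60
python3 -m jog '{"dp":[[0.12,0.28,0],[0.12,0.28,0],[0.12,0.28,0],[0.12,0.28,0],[0.12,0.28,0],[0.12,0.28,0],[0.12,0.28,0],[0.12,0.28,0]],"rotation":[[0,0,0.55],[0,0,0.55],[0,0,0.55],[0,0,0.55],[0,0,0.55],[0,0,0.55],[0,0,0.55],[0,0,0.55]],"jaw":[-0.72,-0.72,-0.72,-0.72,-0.72,-0.72,-0.72,-0.72]}'
python3 -m jog '{"dp":[[0.08,0.22,-0.1],[0.08,0.22,-0.1],[0.08,0.22,-0.1],[0.08,0.22,-0.1],[0.08,0.22,-0.1],[0.08,0.22,-0.1],[0.08,0.22,-0.1],[0.08,0.22,-0.1]],"rotation":[[0,0,0.41],[0,0,0.41],[0,0,0.41],[0,0,0.41],[0,0,0.41],[0,0,0.41],[0,0,0.41],[0,0,0.41]],"jaw":[-0.72,-0.72,-0.72,-0.72,-0.72,-0.72,-0.72,-0.72]}'
python3 - <<'E'
from h import *
s=ctrl.state(); print(s["t"],s["q"].round(1),s["tcp_pos"],s["tcp_rot"].round(3),s["wrist_force"],s["width"])
E
```

```text
t: 0.77
tcp_pos: [0.3471, -0.3644, 0.2806]
tcp_rot: [[-0.0, 0.706, 0.708], [0.002, 0.708, -0.706], [-1.0, 0.001, -0.001]]
wrist_force: [1.6, -0.8, 0.3]
width: 0.0119
t: 1.43
tcp_pos: [0.4678, -0.0803, 0.2803]
tcp_rot: [[-0.001, 0.227, 0.974], [0.003, 0.974, -0.227], [-1.0, 0.003, -0.002]]
wrist_force: [0.2, -0.2, 0.1]
width: 0.012
t: 2.1
tcp_pos: [0.5466, 0.1416, 0.1775]
tcp_rot: [[-0.007, -0.183, 0.983], [0.002, 0.983, 0.183], [-1.0, 0.003, -0.007]]
wrist_force: [0.3, -0.5, -0.2]
width: 0.0119
2.1 [  6.9  -2.7 103.4   0.2  79.7  -3.7] [0.54658226 0.14164262 0.17752522] [[-0.007 -0.183  0.983]
 [ 0.002  0.983  0.183]
 [-1.     0.003 -0.007]] [ 0.25068516 -0.52933135 -0.15749795] 0.011924029840632094
```

```bash
python3 -m jog '{"dp":[[-0.001,-0.001,-0.03],[-0.001,-0.001,-0.06],[-0.001,-0.001,-0.09],[-0.001,-0.001,-0.11],[-0.001,-0.001,-0.13],[-0.001,-0.001,-0.147],[-0.001,-0.001,-0.147],[-0.001,-0.001,-0.147]],"rotation":[[0,0,0],[0,0,0],[0,0,0],[0,0,0],[0,0,0],[0,0,0],[0,0,0],[0,0,0]],"jaw":[-0.72,-0.72,-0.72,-0.72,-0.72,-0.72,-0.72,-0.72]}' 60
python3 - <<'E'
from h import *
import cv2
cv2.imwrite("pics/s1.png",ctrl.grab_frame("scene")[120:320,170:400,::-1].repeat(3,0).repeat(3,1))
E
```

```text
t: 2.77
tcp_pos: [0.5451, 0.1394, 0.0305]
tcp_rot: [[-0.008, -0.182, 0.983], [0.002, 0.983, 0.182], [-1.0, 0.003, -0.008]]
wrist_force: [-0.0, 0.3, 0.2]
width: 0.0119
```

View pics/s1.png

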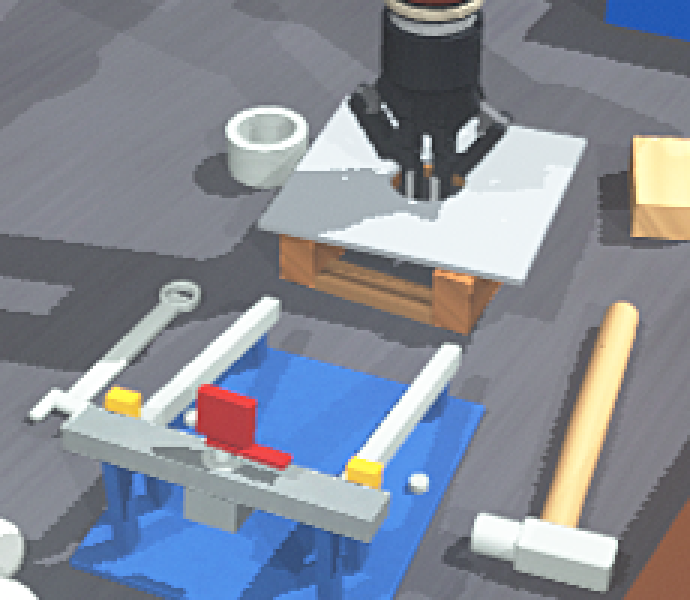

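The fingers are through the hole at about (428,190) and touching nothing. Now I'll drag.

```bash
python3 -m jog '{"dp":[[0.0023,-0.0097,0],[0.0047,-0.0195,0],[0.007,-0.0292,0],[0.0094,-0.039,0],[0.0117,-0.0487,0],[0.0141,-0.0584,0],[0.0164,-0.0682,0],[0.0188,-0.0779,0]],"rotation":[[0,0,0],[0,0,0],[0,0,0],[0,0,0],[0,0,0],[0,0,0],[0,0,0],[0,0,0]],"jaw":[-0.72,-0.72,-0.72,-0.72,-0.72,-0.72,-0.72,-0.72]}' 60
python3 -m jog '{"dp":[[0.0023,-0.0097,0],[0.0047,-0.0195,0],[0.007,-0.0292,0],[0.0094,-0.039,0],[0.0117,-0.0487,0.001],[0.0141,-0.0584,0.002],[0.0164,-0.0682,0.003],[0.0188,-0.0779,0.003]],"rotation":[[0,0,0],[0,0,0],[0,0,0],[0,0,0],[0,0,0],[0,0,0],[0,0,0],[0,0,0]],"jaw":[-0.72,-0.72,-0.72,-0.72,-0.72,-0.72,-0.72,-0.72]}' 60
python3 - <<'E'
from h import *
import cv2
s=ctrl.state(); print(s["tcp_rot"].round(3))
M=rot(-80.02,14); print(M.T@(s["tcp_pos"]-[.6012,-.1154,.068]))
cv2.imwrite("pics/s2.png",ctrl.grab_frame("scene")[120:320,170:400,::-1].repeat(3,0).repeat(3,1))
E
```

```text
t: 3.48
tcp_pos: [0.5658, 0.0611, 0.0325]
tcp_rot: [[-0.005, -0.182, 0.983], [0.003, 0.983, 0.182], [-1.0, 0.004, -0.004]]
wrist_force: [-1.3, 4.7, 4.7]
width: 0.0123
t: 4.15
tcp_pos: [0.585, -0.0168, 0.0364]
tcp_rot: [[-0.004, -0.182, 0.983], [0.005, 0.983, 0.182], [-1.0, 0.006, -0.003]]
wrist_force: [-3.6, 8.0, 8.1]
width: 0.012
[[-0.004 -0.182  0.983]
 [ 0.005  0.983  0.182]
 [-1.     0.006 -0.003]]
[-0.10459754  0.00114208 -0.00648672]
```

View pics/s2.png

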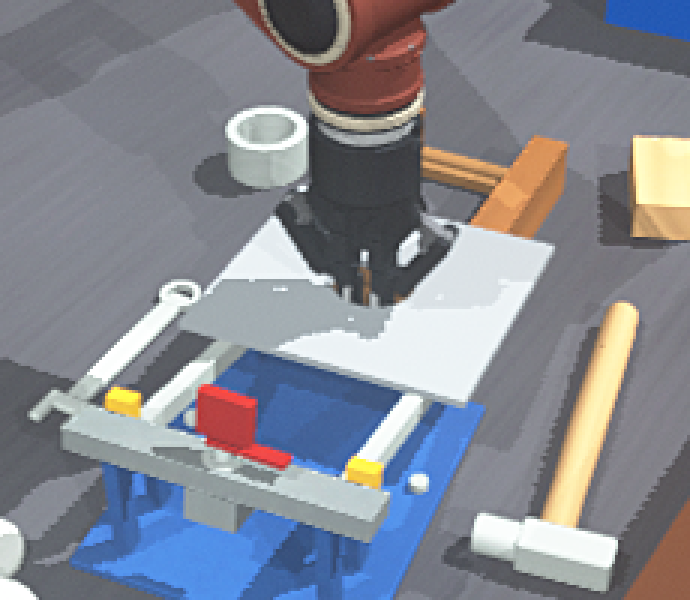

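The plate's front edge now spans both rails and its tail is still on the battens. Fingers remain hooked.

```bash
python3 -m jog '{"dp":[[0.001,-0.006,-0.001],[0.002,-0.012,-0.002],[0.003,-0.018,-0.003],[0.004,-0.0245,-0.003],[0.005,-0.031,-0.003],[0.006,-0.037,-0.003],[0.007,-0.043,-0.003],[0.0078,-0.049,-0.003]],"rotation":[[0,0,0],[0,0,0],[0,0,0],[0,0,0],[0,0,0],[0,0,0],[0,0,0],[0,0,0]],"jaw":[-0.72,-0.72,-0.72,-0.72,-0.72,-0.72,-0.72,-0.72]}' 60
python3 -m jog '{"dp":[[0.001,-0.0057,0.0015],[0.002,-0.0113,0.003],[0.003,-0.017,0.0045],[0.004,-0.0227,0.006],[0.005,-0.0283,0.0075],[0.006,-0.034,0.009],[0.007,-0.0397,0.0105],[0.008,-0.0453,0.0117]],"rotation":[[0,0,0],[0,0,0],[0,0,0],[0,0,0],[0,0,0],[0,0,0],[0,0,0],[0,0,0]],"jaw":[-0.72,-0.72,-0.72,-0.72,-0.72,-0.72,-0.72,-0.72]}' 60
python3 - <<'E'
from h import *
import cv2
s=ctrl.state(); print(s["tcp_rot"].round(3))
M=rot(-80.02,14); print(M.T@(s["tcp_pos"]-[.6012,-.1154,.068]))
cv2.imwrite("pics/s3.png",ctrl.grab_frame("scene")[120:320,170:400,::-1].repeat(3,0).repeat(3,1))
E
```

```text
t: 4.87
tcp_pos: [0.5938, -0.0673, 0.0342]
tcp_rot: [[-0.003, -0.181, 0.983], [0.005, 0.983, 0.181], [-1.0, 0.005, -0.002]]
wrist_force: [-1.3, 9.6, 8.3]
width: 0.0116
t: 5.53
tcp_pos: [0.6015, -0.1135, 0.0455]
tcp_rot: [[-0.004, -0.181, 0.983], [0.004, 0.983, 0.181], [-1.0, 0.005, -0.003]]
wrist_force: [-0.1, 3.0, -2.1]
width: 0.0118
[[-0.004 -0.181  0.983]
 [ 0.004  0.983  0.181]
 [-1.     0.005 -0.003]]
[-0.00722439  0.00064263 -0.02135393]
```

View pics/s3.png

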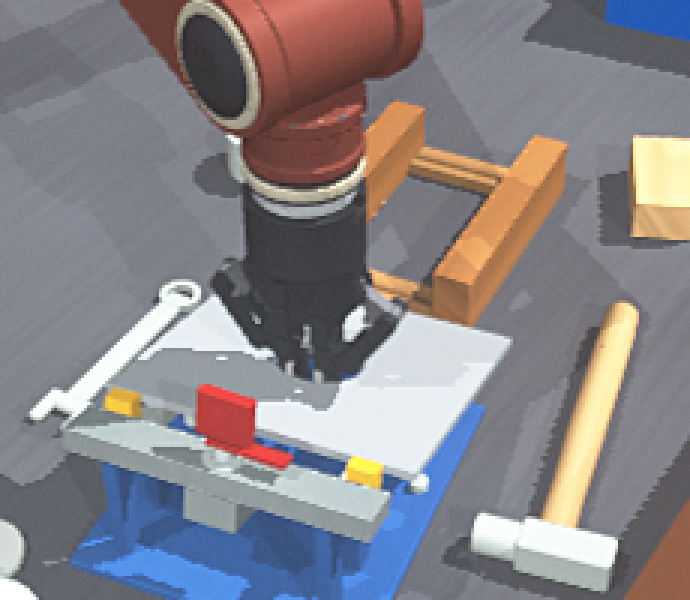

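The plate is flat on the rails, about 15–20 mm short of the stops. Next I approach slowly while watching the force.

```bash
python3 -m jog '{"dp":[[0.0002,-0.002,0.0005],[0.0005,-0.004,0.001],[0.0008,-0.006,0.0015],[0.001,-0.008,0.002],[0.0014,-0.01,0.0025],[0.0018,-0.012,0.003],[0.002,-0.014,0.0035],[0.0022,-0.0155,0.004]],"rotation":[[0,0,0],[0,0,0],[0,0,0],[0,0,0],[0,0,0],[0,0,0],[0,0,0],[0,0,0]],"jaw":[-0.72,-0.72,-0.72,-0.72,-0.72,-0.72,-0.72,-0.72]}' 60
python3 -m jog '{"dp":[[0.0001,-0.0005,0.0001],[0.0002,-0.001,0.0002],[0.0003,-0.0015,0.0003],[0.0003,-0.002,0.0004],[0.0003,-0.002,0.0004]],"rotation":[[0,0,0],[0,0,0],[0,0,0],[0,0,0],[0,0,0]],"jaw":[-0.72,-0.72,-0.72,-0.72,-0.72]}' 60
python3 -m jog '{"dp":[[0.0001,-0.0005,0.0001],[0.0002,-0.001,0.0002],[0.0003,-0.0015,0.0003],[0.0003,-0.002,0.0004],[0.0003,-0.002,0.0004]],"rotation":[[0,0,0],[0,0,0],[0,0,0],[0,0,0],[0,0,0]],"jaw":[-0.72,-0.72,-0.72,-0.72,-0.72]}' 60
```

```text
t: 6.25
tcp_pos: [0.6035, -0.1293, 0.0496]
tcp_rot: [[-0.005, -0.18, 0.984], [0.005, 0.984, 0.18], [-1.0, 0.006, -0.004]]
wrist_force: [-2.1, 8.3, -0.7]
width: 0.0124
t: 6.67
tcp_pos: [0.6034, -0.1292, 0.0496]
tcp_rot: [[-0.006, -0.181, 0.984], [0.01, 0.984, 0.181], [-1.0, 0.01, -0.004]]
wrist_force: [-1.3, 9.4, -1.1]
width: 0.0117
t: 7.08
tcp_pos: [0.6034, -0.1291, 0.0496]
tcp_rot: [[-0.007, -0.181, 0.984], [0.014, 0.983, 0.181], [-1.0, 0.015, -0.005]]
wrist_force: [0.4, 10.6, 0.4]
width: 0.0123
```

```bash
python3 -m jog '{"dp":[[0.0002,-0.001,0.0002],[0.0004,-0.002,0.0004],[0.0006,-0.003,0.0007],[0.0008,-0.004,0.001],[0.001,-0.005,0.0012],[0.001,-0.005,0.0012],[0.001,-0.005,0.0012]],"rotation":[[0,0,0],[0,0,0],[0,0,0],[0,0,0],[0,0,0],[0,0,0],[0,0,0]],"jaw":[-0.72,-0.72,-0.72,-0.72,-0.72,-0.72,-0.72]}' 60
python3 - <<'E'
from h import *
import cv2
a=ctrl.grab_frame("top")[140:270,175:385,::-1]; b=ctrl.grab_frame("scene")[215:315,175:355,::-1]
a=cv2.resize(a[:,100:],(508,600),interpolation=2); b=cv2.resize(b,(792,440),interpolation=2)
cv2.imwrite("pics/t4.png",a);cv2.imwrite("pics/s4.png",b)
s=ctrl.state();M=rot(-80.02,14); print(M.T@(s["tcp_pos"]-[.6012,-.1154,.068]))
E
```

```text
t: 7.67
tcp_pos: [0.6033, -0.1291, 0.0498]
tcp_rot: [[-0.01, -0.181, 0.983], [0.023, 0.983, 0.181], [-1.0, 0.025, -0.006]]
wrist_force: [-2.1, 18.4, 0.2]
width: 0.012
[ 0.00906559 -0.00029534 -0.02108046]
```

View pics/s4.png

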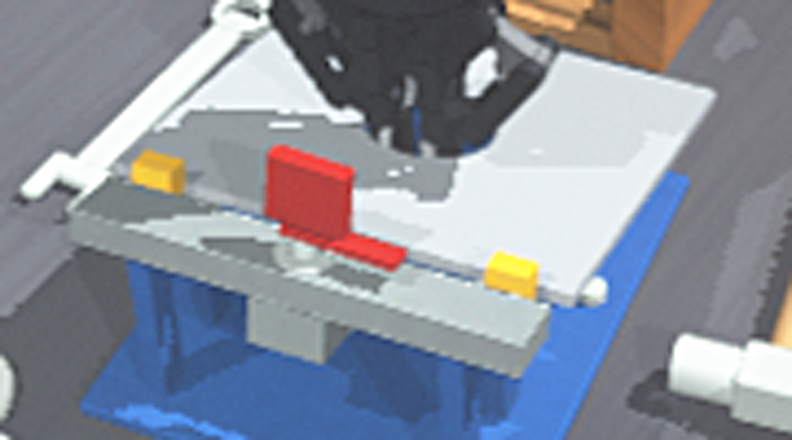

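The plate is against both stops, with yellow at (158,172) and (512,273). I'll back the fingers off to the hole centre, lift out and re-measure.

```bash
python3 -m jog '{"dp":[[-0.0007,0.004,-0.001],[-0.0015,0.0085,-0.002],[-0.0015,0.0085,-0.002],[-0.0015,0.0085,0.02],[-0.0015,0.0085,0.04],[-0.0015,0.0085,0.07],[-0.0015,0.0085,0.1],[-0.0015,0.0085,0.13]],"rotation":[[0,0,0],[0,0,0],[0,0,0],[0,0,0],[0,0,0],[0,0,0],[0,0,0],[0,0,0]],"jaw":[-0.72,-0.72,-0.72,-0.72,-0.72,-0.72,-0.72,-0.72]}' 60
python3 -m jog '{"dp":[[-0.03,0.03,0.03],[-0.06,0.06,0.06],[-0.09,0.09,0.06],[-0.12,0.12,0.06],[-0.15,0.15,0.06],[-0.15,0.18,0.06],[-0.15,0.2,0.06],[-0.15,0.2,0.06]],"rotation":[[0,0,0],[0,0,0],[0,0,0],[0,0,0],[0,0,0],[0,0,0],[0,0,0],[0,0,0]],"jaw":[-0.72,-0.72,-0.72,-0.72,-0.72,-0.72,-0.72,-0.72]}' 60
python3 - <<'E'
from h import *
import cv2
a=ctrl.grab_frame("top")[140:270,175:385,::-1]; b=ctrl.grab_frame("scene")[145:335,175:375,::-1]
cv2.imwrite("pics/t5.png",cv2.resize(a,None,fx=3.8,fy=3.8,interpolation=2)); cv2.imwrite("pics/s5.png",cv2.resize(b,None,fx=3.15,fy=3.15,interpolation=2))
E
```

```text
t: 8.43
tcp_pos: [0.6019, -0.1219, 0.1815]
tcp_rot: [[-0.01, -0.18, 0.984], [0.021, 0.983, 0.181], [-1.0, 0.023, -0.006]]
wrist_force: [0.6, -0.6, 0.2]
width: 0.0116
t: 9.1
tcp_pos: [0.4514, 0.0806, 0.2428]
tcp_rot: [[-0.006, -0.184, 0.983], [0.022, 0.983, 0.184], [-1.0, 0.022, -0.002]]
wrist_force: [0.2, 0.2, 0.2]
width: 0.0123
```

View pics/t5.png

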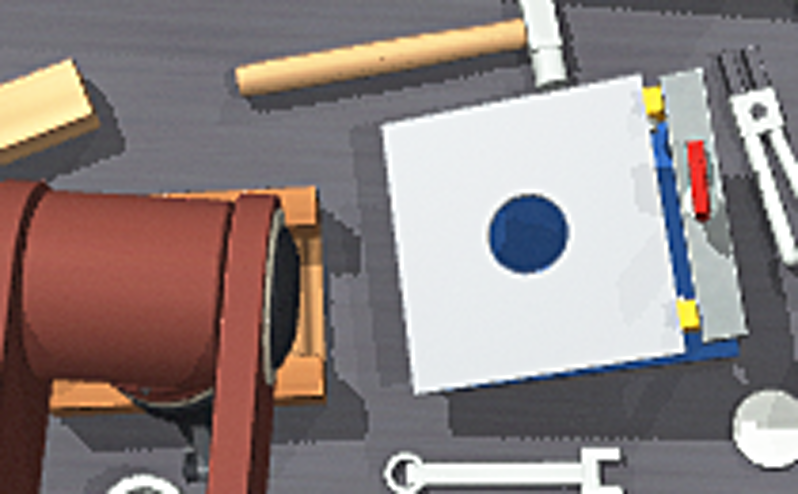

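View pics/s5.png

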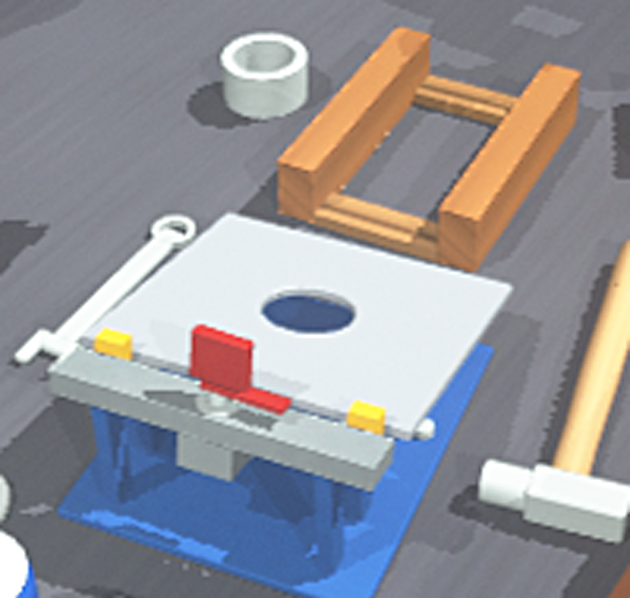

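Both pictures show the plate on the rails, against the stops. Top-crop plate corners are (640,76), (384,126), (684,352) and (415,393). I'll fit its pose relative to the rest and locate the stud.

```bash
cat >> f1.py <<'E'
print("---- now")
pl=[("top",(100,105,3),(640,76)),("top",(-100,105,3),(384,126)),("top",(100,-105,3),(684,352)),("top",(-100,-105,3),(415,393)),
("scene",(-100,-105,3),(229,213)),("scene",(-100,105,3),(512,288)),("scene",(100,105,3),(412,435))]
p=run(pl,[.6,-.1,.07,-1.4],14)
print("plate in seat mm",M.T@(p[:3]-s[:3])*1000)
# hole centre from blue blob in both views
import cv2
for n,f,o,win in(("top","pics/t5.png",[175,140],(480,185,580,280)),("scene","pics/s5.png",[175,145],(255,285,360,338))):
    im=cv2.imread(f);x0,y0,x1,y1=win;w=im[y0:y1,x0:x1].astype(int)
    m=(w[...,0]+w[...,1]+w[...,2]<380).astype(np.uint8); m=cv2.morphologyEx(m,2,np.ones((5,5)))
    k=max(cv2.findContours(m,0,1)[0],key=cv2.contourArea); e=cv2.fitEllipse(cv2.convexHull(k))
    px=crop(n,[np.array(e[0])+[x0,y0]])[0]; pred=proj(n,s[:3]+M@[0,0,.003])[0]
    print(n,"hole",np.array(e[0])+[x0,y0],e[1],"img-pred px",px-pred, "px/mm y",proj(n,s[:3]+M@[0,.001,.003])[0]-pred)
# stud fit: fin top corners/foot tip in seat frame (dx,dy,dz) offset of grip
D=[("scene",(5,-18,10),(192,327)),("scene",(5,18,10),(251,345)),("scene",(5,18,-20),(248,394)),("scene",(5,-18,-20),(190,378)),("scene",(-5,18,10),(254,339)),
("top",(-5,18,10),(687,166)),("top",(5,-18,10),(709,217)),("top",(6,42,-23),(703,141)),("top",(-6,42,-23),(687,143)),("scene",(6,42,-23),(282,413)),("scene",(-6,42,-23),(291,402))]
def r(g): return np.concatenate([proj(n,s[:3]+M@(g+np.array(c)/1e3))[0]-crop(n,[uv])[0] for n,c,uv in D])
q=least_squares(r,[.1285,0,.0385],loss="soft_l1"); print("grip in seat",q.x, "world",s[:3]+M@q.x); print(r(q.x).reshape(-1,2).round(1).tolist())
print("nominal world",s[:3]+M@[.1285,0,.0385])
E
python3 f1.py | sed -n '/now/,$p'
```

```text
---- now
[ 0.6009 -0.115   0.0665] yaw -80.21532732610052
[[0.0, -0.5], [-0.6, -0.4], [0.2, 0.0], [-0.3, 0.1], [-0.3, 0.5], [0.2, -0.1], [-0.5, -0.1]]
plate in seat mm [-0.7942 -0.1987 -1.3807]
top hole [527.7493 233.5158] (76.34986877441406, 80.2247085571289) img-pred px [-0.0015  0.1642] px/mm y [-0.0489 -0.3425]
scene hole [308.1254 313.5999] (34.88474655151367, 89.77042388916016) img-pred px [-0.0324  1.1009] px/mm y [0.4626 0.1253]
grip in seat [ 0.1281 -0.0002  0.0392] world [ 0.6209 -0.2284  0.137 ]
[[-1.0, 1.0], [-0.9, 0.6], [-0.9, 0.1], [-1.1, -0.3], [0.6, -0.1], [-0.1, -0.7], [0.1, -1.7], [-0.9, -0.2], [-1.1, 0.1], [0.6, -0.5], [0.5, -0.3]]
nominal world [ 0.6212 -0.229   0.1364]
```

The plate is home: within 1 mm of the seat and 0.2° in yaw. Now I compute the stud approach.

```bash
cat > go.py <<'E'
from h import *
import sys
np.set_printoptions(precision=4,suppress=True)
M=rot(-80.02,14); S=np.array([.6012,-.1154,.068]); G=S+M@[.1283,0,.039]
def T(deg):  # tool rot for stud angle deg
    a=np.radians(deg); zt=M@[np.cos(a),np.sin(a),0]; xt=-M[:,2]; return np.c_[xt,np.cross(zt,xt),zt]
def to(deg,h):
    s=ctrl.state(); tgt=G+M[:,2]*h
    dr=R.from_matrix(T(deg)@s["tcp_rot"].T).as_rotvec()
    print("t",s["t"],"dp",tgt-s["tcp_pos"],"rotvec",dr,"tcp-in-grip mm",M.T@(s["tcp_pos"]-G)*1e3,"F seat",M.T@s["wrist_force"],"w",s["width"],"q",s["q"].round(0))
to(float(sys.argv[1]),float(sys.argv[2]))
E
python3 go.py 0 .07; python3 -c "
from go import *" 0 0 | tail -0; python3 - <<'E'
E
```

```text
t 9.2 dp [ 0.166  -0.29   -0.0375] rotvec [-0.1762 -0.2131 -1.573 ] tcp-in-grip mm [-295.9993 -113.2269  182.4869] F seat [ 0.5614 -0.1375  0.0794] w 0.011861819160570683 q [ -0. -21. 113.   1.  89. -11.]Exception ignored on flushing sys.stdout:
BrokenPipeError: [Errno 32] Broken pipe
```

```bash
python3 -m jog '{"dp":[[0.1,-0.17,0],[0.1,-0.17,0],[0.1,-0.17,0],[0.1,-0.17,0],[0.1,-0.17,0],[0.1,-0.17,0],[0.1,-0.17,0],[0.1,-0.17,0]],"rotation":[[-0.1762,-0.2131,-1.573],[-0.1762,-0.2131,-1.573],[-0.1762,-0.2131,-1.573],[-0.1762,-0.2131,-1.573],[-0.1762,-0.2131,-1.573],[-0.1762,-0.2131,-1.573],[-0.1762,-0.2131,-1.573],[-0.1762,-0.2131,-1.573]],"jaw":[-0.3,-0.3,-0.3,-0.3,-0.3,-0.3,-0.3,-0.3]}' 60; python3 go.py 0 .07
```

```text
t: 9.87
tcp_pos: [0.5524, -0.0951, 0.2423]
tcp_rot: [[0.074, 0.729, 0.681], [-0.138, 0.684, -0.717], [-0.988, -0.041, 0.151]]
wrist_force: [0.4, 0.8, -0.0]
width: 0.0297
t 9.8667 dp [ 0.0658 -0.1169 -0.0374] rotvec [-0.0656 -0.0794 -0.577 ] tcp-in-grip mm [-113.7394  -44.5141  136.9546] F seat [-0.6827  0.5805  0.1669] w 0.029732673105605636 q [-14. -10. 104.  -7.  80.  33.]
```

```bash
python3 -m jog '{"dp":[[0.0658,-0.1169,0],[0.0658,-0.1169,0],[0.0658,-0.1169,0],[0.0658,-0.1169,0],[0.0658,-0.1169,-0.0374],[0.0658,-0.1169,-0.0374],[0.0658,-0.1169,-0.0374],[0.0658,-0.1169,-0.0374]],"rotation":[[-0.0656,-0.0794,-0.577],[-0.0656,-0.0794,-0.577],[-0.0656,-0.0794,-0.577],[-0.0656,-0.0794,-0.577],[-0.0656,-0.0794,-0.577],[-0.0656,-0.0794,-0.577],[-0.0656,-0.0794,-0.577],[-0.0656,-0.0794,-0.577]],"jaw":[-0.3,-0.3,-0.3,-0.3,-0.3,-0.3,-0.3,-0.3]}' 60; python3 go.py 0 -.013
```

```text
t: 10.53
tcp_pos: [0.618, -0.213, 0.2054]
tcp_rot: [[0.042, 0.985, 0.169], [-0.239, 0.174, -0.955], [-0.97, -0.001, 0.242]]
wrist_force: [0.8, 0.1, 0.4]
width: 0.0298
t 10.5333 dp [ 0.0037 -0.0188 -0.0811] rotvec [ 0.0004 -0.0006 -0.001 ] tcp-in-grip mm [ 1.0412 -0.3478 70.3275] F seat [0.1591 0.798  0.3914] w 0.02977496917022371 q [-20.   4.  95. -13.  74.  62.]
```

Aligned above the fin; descend along the stud axis, then close.

```bash
python3 -m jog '{"dp":[[0.0007,-0.0038,-0.0162],[0.0015,-0.0075,-0.0324],[0.0022,-0.0113,-0.0487],[0.0028,-0.014,-0.06],[0.0033,-0.0165,-0.071],[0.0037,-0.0188,-0.0811],[0.0037,-0.0188,-0.0811],[0.0037,-0.0188,-0.0811]],"rotation":[[0,0,0],[0,0,0],[0,0,0],[0,0,0],[0,0,0],[0,0,0],[0,0,0],[0,0,0]],"jaw":[-0.3,-0.3,-0.3,-0.3,-0.3,-0.3,-0.3,-0.3]}' 60
python3 -m jog '{"dp":[[0,0,0],[0,0,0],[0,0,0],[0,0,0],[0,0,0],[0,0,0]],"rotation":[[0,0,0],[0,0,0],[0,0,0],[0,0,0],[0,0,0],[0,0,0]],"jaw":[-0.5,-0.7,-1,-1,-1,-1]}' 50
python3 go.py 0 -.021
python3 - <<'E'
from h import *
import cv2
b=ctrl.grab_frame("scene")[195:315,175:355,::-1]
cv2.imwrite("pics/s6.png",cv2.resize(b,None,fx=4.4,fy=4.4,interpolation=2))
E
```

```text
t: 11.2
tcp_pos: [0.6216, -0.2318, 0.1241]
tcp_rot: [[0.041, 0.985, 0.169], [-0.238, 0.174, -0.955], [-0.97, -0.001, 0.242]]
wrist_force: [0.3, -0.2, 0.1]
width: 0.03
t: 11.7
tcp_pos: [0.6219, -0.2308, 0.1248]
tcp_rot: [[0.042, 0.985, 0.17], [-0.237, 0.175, -0.956], [-0.971, -0.0, 0.241]]
wrist_force: [-1.0, 4.8, 2.6]
width: 0.0089
t 11.7 dp [ 0.0001 -0.0029 -0.0083] rotvec [-0.0012 -0.0006 -0.0014] tcp-in-grip mm [ -0.8113   0.4063 -12.2331] F seat [-4.1617 -0.1943  3.7509] w 0.00889478156247274 q [-22.   9.  97. -13.  67.  62.]
```

View pics/s6.png

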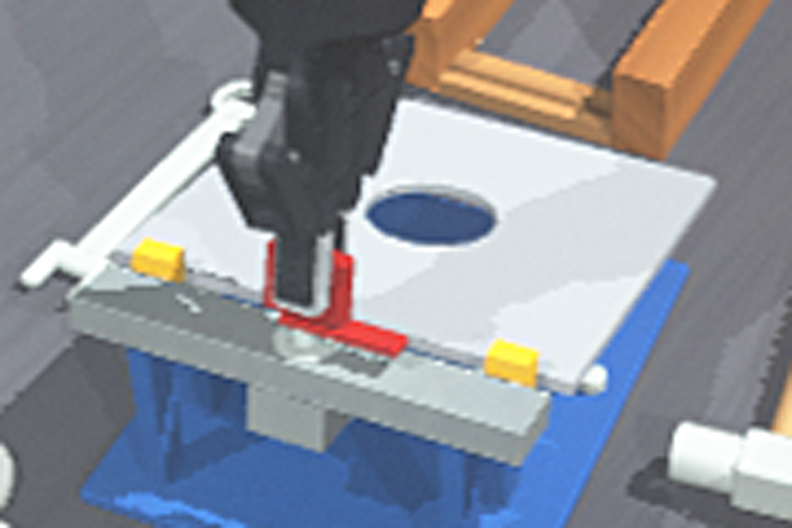

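The fingers hold the fin at about (304,280). Now I press in along the axis.

```bash
python3 -m jog '{"dp":[[0.0001,-0.0004,-0.002],[0.0001,-0.001,-0.004],[0.0002,-0.0014,-0.006],[0.0003,-0.0015,-0.008],[0.0003,-0.0016,-0.0087],[0.0003,-0.0016,-0.0087]],"rotation":[[0,0,0],[0,0,0],[0,0,0],[0,0,0],[0,0,0],[0,0,0]],"jaw":[-1,-1,-1,-1,-1,-1]}' 80
python3 go.py 0 -.021; python3 go.py 90 -.021
```

```text
t: 12.25
tcp_pos: [0.6223, -0.2324, 0.1182]
tcp_rot: [[0.041, 0.985, 0.169], [-0.238, 0.174, -0.956], [-0.97, -0.001, 0.241]]
wrist_force: [-5.6, 5.4, 9.2]
width: 0.008
t 12.25 dp [-0.0003 -0.0014 -0.0017] rotvec [-0.0007 -0.0007 -0.0011] tcp-in-grip mm [ -0.8245   0.5481 -19.0096] F seat [-3.8448 -4.6101 10.4145] w 0.00800363185580954 q [-22.  10.  97. -13.  66.  63.]
t 12.25 dp [-0.0003 -0.0014 -0.0017] rotvec [-0.066   0.3731  1.5232] tcp-in-grip mm [ -0.8245   0.5481 -19.0096] F seat [-3.8448 -4.6101 10.4145] w 0.00800363185580954 q [-22.  10.  97. -13.  66.  63.]
```

```bash
python3 -m jog '{"dp":[[-0.0003,-0.0003,-0.003],[-0.0004,-0.0003,-0.003],[-0.0005,-0.0003,-0.003],[-0.0005,-0.0003,-0.003],[-0.0005,-0.0003,-0.003],[-0.0005,-0.0003,-0.003],[-0.0005,-0.0003,-0.003],[-0.0005,-0.0003,-0.003]],"rotation":[[-0.004,0.023,0.095],[-0.008,0.047,0.19],[-0.012,0.07,0.286],[-0.0165,0.093,0.381],[-0.021,0.117,0.476],[-0.025,0.14,0.571],[-0.029,0.163,0.666],[-0.033,0.187,0.762]],"jaw":[-1,-1,-1,-1,-1,-1,-1,-1]}' 80
python3 go.py 90 -.021
```

```text
t: 12.92
tcp_pos: [0.6221, -0.232, 0.1181]
tcp_rot: [[0.041, 0.573, 0.818], [-0.238, 0.801, -0.549], [-0.97, -0.172, 0.169]]
wrist_force: [-7.7, 7.8, 13.7]
width: 0.0083
t 12.9167 dp [-0.0001 -0.0017 -0.0016] rotvec [-0.0332  0.1851  0.757 ] tcp-in-grip mm [ -1.2038   0.4181 -19.0784] F seat [-5.4142 -6.2528 15.5151] w 0.008256811623323269 q [-22.  10.  97. -13.  66.  17.]
```

```bash
python3 -m jog '{"dp":[[-0.0008,0,-0.003],[-0.0008,0,-0.003],[-0.0008,0,-0.003],[-0.0008,0,-0.003],[-0.0008,0,-0.003],[-0.0008,0,-0.003],[-0.0008,0,-0.003],[-0.0008,0,-0.003]],"rotation":[[-0.005,0.026,0.108],[-0.0095,0.053,0.216],[-0.014,0.079,0.324],[-0.019,0.106,0.432],[-0.024,0.132,0.54],[-0.028,0.158,0.648],[-0.0335,0.187,0.765],[-0.0335,0.187,0.765]],"jaw":[-1,-1,-1,-1,-1,-1,-1,-1]}' 80
python3 go.py 90 -.021
```

```text
t: 13.58
tcp_pos: [0.6217, -0.2318, 0.118]
tcp_rot: [[0.042, -0.18, 0.983], [-0.239, 0.953, 0.185], [-0.97, -0.242, -0.003]]
wrist_force: [-7.3, 6.7, 13.3]
width: 0.0083
t 13.5833 dp [ 0.0003 -0.0019 -0.0015] rotvec [ 0.0008 -0.0025 -0.0116] tcp-in-grip mm [ -1.5563   0.0063 -19.0775] F seat [-4.3929 -6.0465 14.7913] w 0.008283753725425957 q [-22.  10.  97. -13.  66. -28.]
```

```bash
python3 -m jog '{"dp":[[-0.0003,0.0002,0.001],[-0.0004,0.0005,0.002],[-0.0004,0.0006,0.0025],[-0.0004,0.0006,0.0025],[-0.0004,0.0006,0.0025],[-0.0004,0.0006,0.0025],[-0.0004,0.0006,0.0025],[-0.0004,0.0006,0.0025]],"rotation":[[0,0,0],[0,0,0],[0,0,0],[0,0,0],[0,0,0],[0,0,0],[0,0,0],[0,0,0]],"jaw":[-1,-1,-1,-0.6,-0.4,-0.3,-0.3,-0.3]}' 80
python3 go.py 90 .09
```

```text
t: 14.25
tcp_pos: [0.6213, -0.2314, 0.1204]
tcp_rot: [[0.042, -0.18, 0.983], [-0.239, 0.953, 0.185], [-0.97, -0.242, -0.003]]
wrist_force: [-0.3, -0.2, -0.8]
width: 0.0302
t 14.25 dp [-0.004   0.0242  0.1038] rotvec [ 0.001  -0.0025 -0.0115] tcp-in-grip mm [ -1.3511  -0.2892 -16.6677] F seat [-0.0824 -0.3348 -0.7571] w 0.030165060719682623 q [-22.   9.  97. -13.  66. -28.]
```

Released with no residual force. Retreat along the axis, then clear the view.

```bash
python3 -m jog '{"dp":[[-0.0004,0.0024,0.0104],[-0.0008,0.0048,0.0208],[-0.0016,0.0097,0.0415],[-0.0024,0.0145,0.0623],[-0.0032,0.0194,0.083],[-0.004,0.0242,0.1038],[-0.004,0.0242,0.1038],[-0.004,0.0242,0.1038]],"rotation":[[0,0,0],[0,0,0],[0,0,0],[0,0,0],[0,0,0],[0,0,0],[0,0,0],[0,0,0]],"jaw":[-0.3,-0.3,-0.3,-0.3,-0.3,-0.3,-0.3,-0.3]}' 80
python3 -m jog '{"dp":[[-0.03,0.03,0.03],[-0.06,0.06,0.04],[-0.09,0.09,0.04],[-0.12,0.12,0.04],[-0.15,0.15,0.04],[-0.16,0.18,0.04],[-0.16,0.21,0.04],[-0.16,0.24,0.04]],"rotation":[[0,0,0],[0,0,0],[0,0,0],[0,0,0],[0,0,0],[0,0,0],[0,0,0],[0,0,0]],"jaw":[-0.3,-0.3,-0.3,-0.3,-0.3,-0.3,-0.3,-0.3]}'
python3 - <<'E'
from h import *
import cv2
a=ctrl.grab_frame("top")[140:270,175:385,::-1]; b=ctrl.grab_frame("scene")[145:335,175:375,::-1]
cv2.imwrite("pics/t7.png",cv2.resize(a,None,fx=3.8,fy=3.8,interpolation=2)); cv2.imwrite("pics/s7.png",cv2.resize(b,None,fx=3.15,fy=3.15,interpolation=2))
M=rot(-80.02,14);S=np.array([.6012,-.1154,.068])
for pr in(0,.0035,.0072):
  g=np.array([.1275,0,.039-pr])
  print(pr,[((proj("scene",S+M@(g+np.array(c)/1e3))[0]-[175,145]+.5)*3.15-.5).round().tolist() for c in((18,5,10),(-18,5,10),(18,-5,10),(18,-5,-20),(-42,-6,-23),(-42,6,-23))])
E
```

```text
t: 14.92
tcp_pos: [0.6186, -0.2073, 0.2277]
tcp_rot: [[0.047, -0.179, 0.983], [-0.241, 0.953, 0.185], [-0.969, -0.245, 0.002]]
wrist_force: [0.4, 0.9, -0.2]
width: 0.03
t: 15.58
tcp_pos: [0.4569, 0.0341, 0.2667]
tcp_rot: [[0.047, -0.179, 0.983], [-0.241, 0.953, 0.185], [-0.97, -0.245, 0.002]]
wrist_force: [1.2, -0.8, -0.2]
width: 0.0298
0 [[217.0, 351.0], [245.0, 323.0], [200.0, 347.0], [198.0, 394.0], [243.0, 350.0], [261.0, 355.0]]
0.0035 [[216.0, 357.0], [245.0, 328.0], [200.0, 352.0], [197.0, 400.0], [242.0, 355.0], [261.0, 360.0]]
0.0072 [[216.0, 363.0], [245.0, 334.0], [199.0, 358.0], [197.0, 405.0], [242.0, 361.0], [261.0, 366.0]]
```

View pics/s7.png

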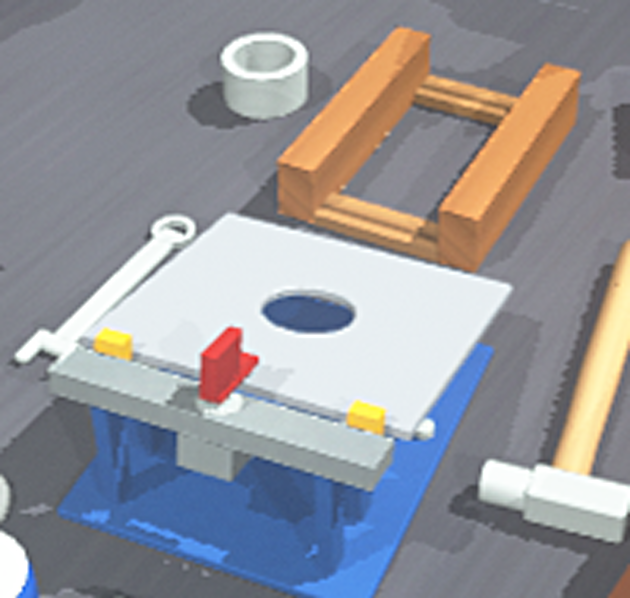

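The scene view shows the fin now lying along the slope, top corner near (243,328), with its foot over the plate's edge at (255,360). Twelve pictures viewed, so I'll check press depth, angle and plate position numerically.

```bash
python3 - <<'E'
from h import *
import cv2
M=rot(-80.02,14);S=np.array([.6012,-.1154,.068])
def mask(f):
    im=cv2.imread(f).astype(int); return ((im[...,2]>110)&(im[...,1]<75)&(im[...,0]<85)).astype(np.uint8)
fin=[(x,y,z) for x in(-5,5) for y in(-18,18) for z in(-20,10)]; foot=[(x,y,z) for x in(-6,6) for y in(0,42) for z in(-25,-20)]
def sil(n,shape,g,a):
    m=np.zeros(shape,np.uint8);A=R.from_euler("z",a).as_matrix();s,o=(3.8,[175,140]) if n=="top" else (3.15,[175,145])
    for B in(fin,foot):
        uv=(proj(n,S+M@np.array(g)+(np.array(B)/1e3)@A.T@M.T)-o+.5)*s-.5
        cv2.fillConvexPoly(m,cv2.convexHull(uv.round().astype(np.int32)),1)
    return m
def best(fs,angs):
    ms={n:mask(f) for n,f in fs.items()}; r=[]
    for a in angs:
      for z in np.arange(.030,.045,.0005):
        for x in(.1265,.1275,.1285,.1295):
          for y in(-.001,0,.001):
            v=0
            for n,m in ms.items():
                k=sil(n,m.shape,(x,y,z),a); k=k[100:,150:] if n=="scene" else k[100:260,620:780]; q=m[100:,150:] if n=="scene" else m[100:260,620:780]
                v+=(k&q).sum()/(k|q).sum()
            r.append((v,a,z,x,y))
    return sorted(r)[-3:]
print("before",best({"scene":"pics/s5.png","top":"pics/t5.png"},[0]))
print("after",best({"scene":"pics/s7.png","top":"pics/t7.png"},np.arange(1.3,1.75,.06)))
a,b=cv2.imread("pics/t5.png").astype(int),cv2.imread("pics/t7.png").astype(int)
d=abs(a-b).max(2)>40; d[:,:370]=0; d[:,650:]=0; print("plate-area changed px",d.sum())
a,b=cv2.imread("pics/s5.png").astype(int),cv2.imread("pics/s7.png").astype(int)
d=abs(a-b).max(2)>40; print("scene changed bbox",cv2.boundingRect(d.astype(np.uint8)),d.sum())
E
```

```text
before [(np.float64(1.223990930601968), 0, np.float64(0.037000000000000005), 0.1285, 0), (np.float64(1.227268156763702), 0, np.float64(0.037500000000000006), 0.1285, 0), (np.float64(1.2275745437368535), 0, np.float64(0.037000000000000005), 0.1285, 0.001)]
after [(np.float64(1.0294492605813361), np.float64(1.6600000000000004), np.float64(0.0345), 0.1285, 0.001), (np.float64(1.0345574568249383), np.float64(1.6600000000000004), np.float64(0.035500000000000004), 0.1285, 0.001), (np.float64(1.035807682861216), np.float64(1.6600000000000004), np.float64(0.035), 0.1285, 0.001)]
plate-area changed px 178
scene changed bbox (0, 221, 292, 373) 6281
```

```bash
python3 - <<'E'
from h import *
import cv2
M=rot(-80.02,14);S=np.array([.6012,-.1154,.068])
def mask(f):
    im=cv2.imread(f).astype(float); m=((im[...,2]>60)&(im[...,2]>1.8*np.maximum(im[...,1],im[...,0]))).astype(np.uint8)
    if "/s" in f: m[:,330:]=0; m[:300]=0; m[440:]=0; m[:,:150]=0
    else: m[:,:640]=0; m[:,760:]=0; m[:110]=0;m[260:]=0
    return m
fin=[(x,y,z) for x in(-5,5) for y in(-18,18) for z in(-20,10)]; foot=[(x,y,z) for x in(-6,6) for y in(0,42) for z in(-25,-20)]
def sil(n,shape,g,a):
    m=np.zeros(shape,np.uint8);A=R.from_euler("z",a).as_matrix();s,o=(3.8,[175,140]) if n=="top" else (3.15,[175,145])
    for B in(fin,foot):
        uv=(proj(n,S+M@np.array(g)+(np.array(B)/1e3)@A.T@M.T)-o+.5)*s-.5
        cv2.fillConvexPoly(m,cv2.convexHull(uv.round().astype(np.int32)),1)
    return m
for lab,k,angs in(("before",5,[-.1,0,.1]),("after",7,np.arange(1.37,1.78,.05))):
  for n in("scene","top"):
    m=mask(f"pics/{n[0]}{k}.png"); r=[]
    for a in angs:
      for z in(np.arange(.030,.045,.0005) if n=="scene" else [.037]):
        for x in np.arange(.1265,.131,.001):
          for y in(-.001,0,.001,.002):
            q=sil(n,m.shape,(x,y,z),a); r.append(((q&m).sum()/(q|m).sum(),a,z,x,y))
    print(lab,n,m.sum(),np.round(sorted(r)[-4:],4).tolist())
    ys,xs=np.nonzero(m); print("bbox",xs.min(),xs.max(),ys.min(),ys.max())
E
```

```text
before scene 4243 [[0.822, -0.1, 0.041, 0.1295, 0.0], [0.8223, -0.1, 0.0395, 0.1285, -0.001], [0.8229, -0.1, 0.0385, 0.1265, -0.001], [0.8282, -0.1, 0.039, 0.1275, -0.001]]
bbox 190 290 325 413
before top 1252 [[0.7938, 0.0, 0.037, 0.1295, 0.0], [0.7955, -0.1, 0.037, 0.1275, 0.001], [0.7992, 0.0, 0.037, 0.1285, 0.0], [0.7997, 0.0, 0.037, 0.1285, 0.001]]
bbox 661 709 112 221
after scene 2644 [[0.8768, 1.67, 0.0365, 0.1305, 0.001], [0.8781, 1.67, 0.035, 0.1285, 0.0], [0.8804, 1.67, 0.0345, 0.1275, 0.0], [0.8821, 1.67, 0.036, 0.1295, 0.001]]
bbox 200 257 327 401
after top 1724 [[0.8151, 1.52, 0.037, 0.1285, -0.001], [0.8174, 1.57, 0.037, 0.1275, -0.001], [0.8227, 1.57, 0.037, 0.1285, 0.0], [0.8269, 1.57, 0.037, 0.1285, -0.001]]
bbox 642 726 113 217
```

At the same x, the press depth reads about 4 mm deeper than at the start, and the top view gives an angle of 1.57. Both fit a latched stud, so I'm handing in.

```bash
python3 -c "
from plant import ctrl
s=ctrl.state();print(s['t'],s['wrist_force'],abs(s['qvel']).max())
print(ctrl.job_done())"
```

```text
15.6833 [ 0.85932561 -0.33580308  0.49684458] 3.8293924901277836
the job is handed in; nothing more can be done
None
```

I slid the plate off the battens and up the rails by its hole, pushed it home against both stops (about 18 N), then withdrew the fingers. I then gripped the stud fin, pressed it in about 7 mm, turned it 90°, eased it out, let go and handed in at about 15.7 s.

- **Plate:** before the stud was worked, the camera fit put it within 1 mm of the seat along and across, about 1.4 mm low (about the 2 mm calibration error), and 0.2° off in yaw. I did not refit it after locking. The last scene picture shows it unmoved, though the before/after comparison of the top view found 178 changed pixels in the plate area, whose cause I did not check.
- **Stud:** the foot lies over the plate's edge. It sits about 4 mm further in than at the start, which fits the latch depth of about 3.5 mm. The top view reads 1.57 rad.
- **Disagreements:** the scene view read the stud angle as about 1.67 rad. That view also read -0.1 rad before turning, so I trusted the top view. The last top picture could not be viewed because of the 12-picture limit, so I only measured it by program.
- **Other things:** the collar and the parts of the spanner and hammer in the last scene picture look unmoved. I did not re-check the rest after the final moves, but the arm never went near them. The robot was clear, and the wrist force was about 1 N.

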